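Shut and latch the tea caddy

ROBOT

A 6-joint arm with a two-finger parallel gripper is mounted at the origin on the work surface. World frame = base frame: x ahead of the robot, y to its left, z up, the work surface at z = 0. Lengths are in m, angles in degrees, forces in N, time in s.
With the tool pointing down it reaches from about 0.25 to 0.725 m from the base axis. Payload 9.7 kg.
Tool frame: the origin (TCP) lies on the centre line of the jaws, within the pads' length; the fingertips stand 14 mm ahead of it and the grasp point (between the pads) lies 5 mm behind it; z points along the fingers, y is the line along which they close (so a half turn about z gives the same grasp; the last joint's range is limited). The gripper opens to 85 mm and grips with 20 to 120 N. Pads are 22 mm wide; open, the fingers measure 114 mm over their backs; the gripper's body (76 mm by 85 mm) begins 54 mm behind the grasp point. The pads swing forward as they close: fully open they stand 13 mm farther back than shut.
Start: joints at [72.021, 4.979, 10.078, 95.1, 0, 90], TCP at [0.17, 0.523, 0.225] pointing down, gripper open.
Joint ranges: [-179.16, 179.16], [-48.56, 103.87], [-65.8, 70.77], [-126.05, 130.52], [-82.76, 87.17], [-180, 180]. Speed limits (degrees/s): [127.2, 127.2, 147.25, 180, 180, 180].

INTERFACE

Orientations are given as [roll, pitch, yaw] about the fixed x, y, z axes, in that order (R = Rz(yaw) Ry(pitch) Rx(roll)).
In Python, from workcell import bot, camera, get_calibration, ticket gives the robot as it stands. The module is installed in compiled form; this text tells all that it offers.
- The arm moves only by the tool send_rows, never from a script. Its arguments are lists of equal length, an entry for each row: "linear": the shift along the tool's x, y, z in m, a list of three; "twist": the turn, a rotation vector about the tool's x, y, z in units of 10 degrees (1.0 is 10 degrees), a list of three; "gripper": the opening in per cent of the stroke, from 0 (shut) to 100 (fully open). In form: {"linear": [[x, y, z], ...], "twist": [[wx, wy, wz], ...], "gripper": [gripper, ...]}. A call has 1 to 8 rows; each row shifts and turns the commanded pose from where the row before left it, along the tool's axes as they then stand; what a row does not reach is not made up. A row lasts 1/8 s, in which the tool goes at most 62.5 mm and 10.7 degrees, less where a joint would pass 70% of its speed; a pose out of reach is approached as far as the arm can. A call with a gripper value outside its range is refused whole. The fingers move at their own pace and stop on an object; "grip_force" is the grip in N (left out, the last holds). Time passes only in rows, so rows that do not move let the fingers close. It gives the time, the measured TCP pose, the force, the opening and the grip force at its end, in the units of the state.
- bot.get_obs(): the state, without advancing time (a new reading comes with each control period).
- camera(name): name is "side" or "top" or "wrist"; returns the picture (480x640x3 uint8, red, green, blue); there is no depth.
- get_calibration(name): a dict with "fx", "fy", "cx", "cy" (pixels), "origin" and "orientation" of the camera in the world; the wrist camera has in their place "hand_eye" (4x4, takes a point from camera to tool coordinates, whose origin is the TCP and whose axes are the flange's). Camera axes: x right, y down, z forward; pixel columns grow to the right and rows downward; lengths in m; the calibration is good to about 2 mm. The wrist camera is an equidistant fisheye: a pixel r from the principal point sees the ray r / f radians off the axis. A picture is of the moment at which its call begins: read the wrist's pose just before it. get_calibration takes no time and is no camera call.
- ticket.job_done(): hands the job in; it is judged then, once.
The state is a dict: "time": time; "q": joint angles; "qd": joint speeds; "joint_efforts": joint torques, N m; "ee_pos": TCP position; "tcp_rot": TCP orientation; "wrist_force": force on the tool from outside, world axes, zero at the start; "torque": the same for the moment, N m; "opening": finger opening in m; "grasp_force": force on a finger pad.
Only numpy, scipy, OpenCV 4.12 (cv2) and the standard library are available. Lean on these libraries where they do the work, as an engineer would, in place of code of your own. Each camera call takes 0.05 s, during which the arm holds its last target. There are 200 camera calls.

TASK

Put the tea caddy away: lower its open lid gently until it is fully shut, without letting it slam. Then turn the brass latch on the sloped front, all the way to its stop, so that its tongue lies over the lip of the lid. Leave the teapot, pitcher and cups where they stand, and let go of everything at the end.

Things in the scene. Friction and masses are not known exactly. Their poses are not given: they have to be found in the camera images.
- caddy: White ceramic caddy fixed on the black slab (slab top z = 20 mm). Origin: centre of underside; local z up, -x its front (facing roughly the robot's left, world +y), y its width. 110 mm wide; x from -92 to +95 mm. Behind x = -4 an open box 101 mm high, walls 7 mm, which the lid covers. Ahead of that a solid front slope, falling at 40 degrees from (x -4, z 101) to (x -92, z 27), bears the latch.
- lid (a joint): Lid angle, rad: 0 shut (flat on the box), 1.57 upright, stop 1.85. Flat white ceramic plate, 99 mm hinge to front edge, 114 mm wide, 12 mm thick, 160 g, hinged along local y on the caddy's rear top edge; its front edge rises on opening. The hinge is stiff (0.16 N m): the lid stays where it is left and must be pushed all the way down.
- lid_hinge (a point): Middle of the lid's hinge line, at (95, 0, 101) mm in the caddy's frame, level with the lid's underside.
- lid_edge (a point): Middle of the lid's front edge, on its outer face (upper when shut), 99 mm from the hinge. Turns with the lid: local z = outward normal, -x = from hinge to edge. On the outer face 42 mm from the hinge is a rosewood knob 20 mm wide, 21 mm high. Below this edge a 40 mm wide, 6 mm thick lip hangs 18 mm down the slope when shut.
- latch (a joint): Angle of the brass turn latch, rad, about the slope's normal: 0 open (tongue sideways, towards the caddy's local -y), 1.3 locked and at its stop (tongue straight up the slope, over the lid's lip). Grows counter-clockwise seen from above the slope; at value q the tongue points 1.3 - q rad clockwise of up-slope. Friction 0.06 N m; stays where left.
- latch_grip (a point): On the latch's pivot axis, 30 mm out from the slope; the pivot meets the slope at (-55, 0, 59) mm in the caddy frame. Local z = slope normal, (-0.643, 0, 0.766) in the caddy frame. The grip is a flat fin centred here on the axis, 42 mm long in line with the tongue, 10 mm thick, 12 to 38 mm out from the slope. The shut lid's lip begins 48 mm up-slope.
- latch_tip (a point): Tip of the latch's flat tongue (14 mm wide, 4 mm thick), on its upper face 12 mm above the slope, 62 mm from the pivot axis.
- teapot: Purple-brown clay teapot, 96 mm wide, 90 mm high, spout along local +x, handle along -x, 160 mm over both. Origin: centre of underside. Bystander.
- pitcher: Clear glass pitcher, 72 mm wide, 92 mm high, handle at local +y reaching 64 mm from the axis. Origin: centre of underside. Bystander.
- cup_a: White tea cup, 64 mm wide, 42 mm high. Origin: centre of underside. Bystander.
- cup_b: A second white tea cup, the same. Bystander.

How it is judged (in metres and radians):
On the way, in this order (a step that is already met when the one before it is completed fails the run):
1. the lid is fully shut while the latch is still open (value of joint lid below 0.04 rad and value of joint latch below 0.6 rad), for 0.2 s.
2. the latch is turned up over the lid's lip, the lid still shut (value of joint latch above 1.12 rad and value of joint lid below 0.04 rad), for 0.2 s.
At the end, for the whole second after the job is handed in: The lid is shut (lid angle under 0.04 rad, about 4 mm at its front edge), the latch is turned to within 0.18 rad of its stop (joint latch over 1.12), and the teapot, pitcher and both cups stand upright and at rest within 25 mm of where they stood (all of step 2 and linear speed of each of teapot, pitcher, cup_a, cup_b below 0.02 m/s and angle between each of teapot, pitcher, cup_a, cup_b's own z axis and vertical below 0.1 rad); the robot touches nothing.
It fails at once if the latch is turned up while the lid is still open (value of joint latch above 0.7 rad and value of joint lid above 0.1 rad).
It fails at once if the lid slams: it comes down faster than 2.5 rad/s near the shut position (value of joint lid below 0.3 rad and velocity of joint lid below -2.5 rad/s).
It fails at once if the teapot, the pitcher or a cup is pushed more than 25 mm or tipped (distance of any of teapot, pitcher, cup_a, cup_b from where it was at the start of the episode above 0.025 m or angle between any of teapot, pitcher, cup_a, cup_b's own z axis and vertical above 0.35 rad).
It also fails if it takes over 51 s, if anything falls off the work surface, if the arm or the gripper's body presses on something with over 40 N, if the wrist force passes 120 N, or if a joint passes its speed limit or range.

## Working session

There is one attempt and no reset: what is moved stays moved. The work goes in short steps, Python scripts to look and compute and a tool call to move; the robot and the scene stay as the last step left them, time stands still between calls to the robot, and variables do not carry over. Pictures are saved under pics/ and viewed, at most 10 in all, crops included, and the job is handed in when it is done.

Besides the shell and the picture viewer there is one more tool, called after "Request:" as name(argument=value, ...), one argument or row to a line, values as JSON. send_rows: Moves the arm, as the interface text tells. Its arguments: {"type":"object","properties":{"linear":{"type":"array"},"twist":{"type":"array"},"gripper":{"type":"array"},"grip_force":{"type":"number"}},"required":["linear","twist","gripper"]}

```bash
mkdir -p pics; python3 - <<'E'
from workcell import bot,camera,get_calibration
import cv2
o=bot.get_obs(); print(o)
for n in("side","top"):
    print(get_calibration(n)); cv2.imwrite(f"pics/{n}0.png",camera(n)[:,:,::-1])
print(get_calibration("wrist"))
E
```

```text
{'time': 0.0, 'q': array([7.20222813e+01, 5.00931641e+00, 1.00339819e+01, 9.51004665e+01,
       1.53479339e-03, 9.00020148e+01]), 'qd': array([-0.01908487, -0.10256603, -0.03259733,  0.09942233,  0.01464662,
       -0.01132481]), 'joint_efforts': array([ 2.28098128e-03, -5.20383632e+01,  4.64805794e+01,  1.61315646e-02,
        1.27557751e-04,  1.67507693e-05]), 'ee_pos': array([0.16967132, 0.52291174, 0.22399597]), 'tcp_rot': array([-1.79924199e+02, -1.53212655e-03,  1.62020265e+02]), 'wrist_force': array([-0.40036435, -0.45301787, -0.5689343 ]), 'torque': array([ 0.01363104, -0.00527268, -0.04314796]), 'grasp_force': 0.0, 'opening': 0.08528896044591085}
{'fx': 617.8078517812455, 'fy': 617.8078517812455, 'cx': 317.29390800701697, 'cy': 239.21557358217427, 'origin': array([ 0.01610976, -0.79038295,  1.16881758]), 'orientation': array([-138.20440366,    0.63964321,  -33.26571632])}
{'fx': 597.0887276242171, 'fy': 597.0887276242171, 'cx': 327.8570851338916, 'cy': 239.84013345445697, 'origin': array([0.29218955, 0.02664058, 1.38692011]), 'orientation': array([-1.68023026e+02, -5.69226045e-03, -8.99770978e+01])}
{'fx': 371.64829954431775, 'fy': 371.64829954431775, 'cx': 314.3639153237511, 'cy': 235.6819893981241, 'hand_eye': array([[ 3.89738649e-04, -9.58688393e-01, -2.84458105e-01,
         7.35418635e-02],
       [ 9.99999850e-01,  4.83018411e-04, -2.57772773e-04,
         3.39253723e-04],
       [ 3.84522267e-04, -2.84457961e-01,  9.58688438e-01,
        -1.48279072e-01],
       [ 0.00000000e+00,  0.00000000e+00,  0.00000000e+00,
         1.00000000e+00]])}
```

View pics/side0.png

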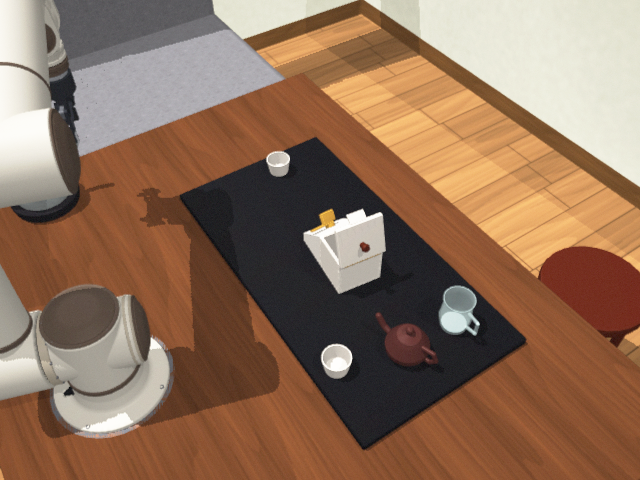

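View pics/top0.png

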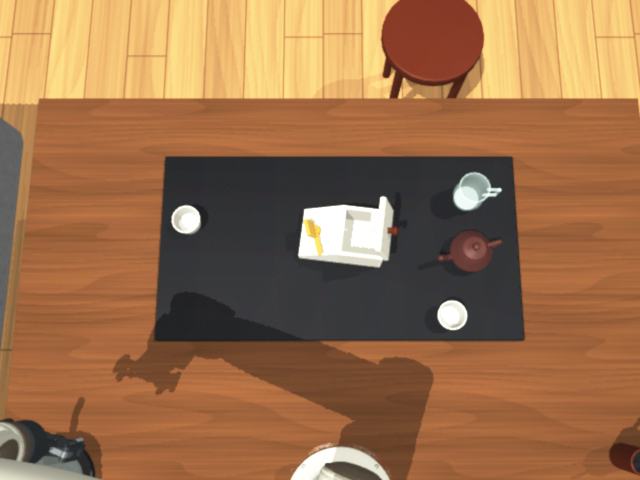

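Side: caddy about (345,250), lid upright with its knob at (365,247), brass latch at (325,220). Top: caddy spans (300–395, 200–268), front to the left. I'll enlarge both views to get accurate corners.

```bash
python3 - <<'E'
import cv2,numpy as np
t=cv2.imread("pics/top0.png")[190:280,290:410]; s=cv2.imread("pics/side0.png")[200:300,295:395]
cv2.imwrite("pics/c1.png",np.hstack([cv2.resize(t,(480,360),interpolation=2),cv2.resize(s,(320,320),interpolation=2)[:,:].copy() if 0 else cv2.copyMakeBorder(cv2.resize(s,(320,320),interpolation=2),0,40,0,0,0)]))
E
```

```text
(no output)
```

View pics/c1.png

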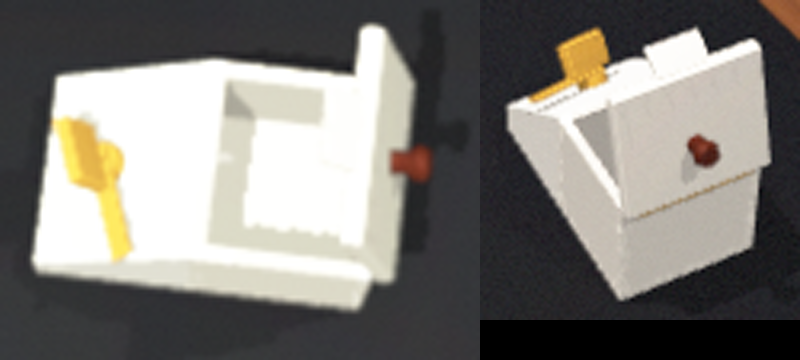

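```bash
cat > h.py <<'E'
import numpy as np
from scipy.spatial.transform import Rotation as R
from workcell import bot,camera,get_calibration
def proj(n,P):
    c=get_calibration(n); Rc=R.from_euler('xyz',c['orientation'],degrees=True).as_matrix()
    p=(np.atleast_2d(P)-c['origin'])@Rc
    return np.c_[c['fx']*p[:,0]/p[:,2]+c['cx'],c['fy']*p[:,1]/p[:,2]+c['cy']]
def lidp(q,d,y,n): # caddy-frame point on lid, d from hinge, n above underside
    return [.095-d*np.cos(q)+n*np.sin(q),y,.101+d*np.sin(q)+n*np.cos(q)]
def world(c,P): return R.from_euler('z',c[2]).apply(np.atleast_2d(P))+[c[0],c[1],.02]
E
python3 - <<'E'
from h import *
from scipy.optimize import least_squares
T=[((-92,55,27),(57,76)),((-92,-55,27),(35,262)),((-4,55,101),(213,60)),((95,-55,101),(372,278)),((95,-55,0),(360,308))]
S=[((95,-55,0),(622,298)),((95,55,0),(752,244)),((95,-57,101),(625,217))]
tp=np.array([t[1] for t in T])/4+[290,190]; sp=(np.array([t[1] for t in S])-[480,0])/3.2+[295,200]
TL=np.array([t[0] for t in T])/1e3; SL=np.array([t[0] for t in S])/1e3
lp=(np.array([(760,43),(610,105),(703,150)])-[480,0])/3.2+[295,200]
tl=np.array([(373,25),(432,163)])/4+[290,190]
def f(v):
    c=v[:3];q=v[3]
    return np.r_[(proj("top",world(c,TL))-tp).ravel(),(proj("side",world(c,SL))-sp).ravel(),
     (proj("side",world(c,[lidp(q,.099,.057,.012),lidp(q,.099,-.057,.012),lidp(q,.042,0,.033)]))-lp).ravel(),
     (proj("top",world(c,[lidp(q,.099,.057,.006),lidp(q,.042,0,.033)]))-tl).ravel()]
r=least_squares(f,[.45,0,-1.57,1.5],loss='soft_l1'); print(r.x,np.round(r.fun,1))
c=r.x[:3];np.save("c.npy",r.x)
print("edge",world(c,lidp(r.x[3],.099,0,.012)),"hinge",world(c,[.095,0,.101]),"grip",world(c,np.array([-.055,0,.059])+.03*np.array([-.643,0,.766])))
print(proj("top",world(c,np.array([-.055,0,.059])+.012*np.array([-.643,0,.766]))), proj("side",world(c,np.array([-.055,0,.059])+.038*np.array([-.643,0,.766]))))
E
```

```text
[ 0.58327904 -0.00497014 -1.68687924  1.29847384] [ 0.6  0.4  0.1  0.3  0.1  0.2  0.4 -0.1 -0.6  0.1 -0.6  0.4 -0.1  0.2
 -1.7 -1.7  0.6 -0.3  0.3 -1.7  2.4  1.8 -0.4 -0.2 -0.1 -0.1]
edge [[ 0.57402138 -0.08436206  0.21957936]] hinge [[ 0.57227592 -0.09933079  0.121     ]] grip [[0.59188349 0.06881988 0.10198   ]]
[[314.1023284  229.81928059]] [[325.48782238 211.03580341]]
```

Request:
send_rows(
  linear=[
    [-0.036,-0.03,-0.009],
    [-0.036,-0.03,-0.009],
    [-0.036,-0.03,-0.009],
    [-0.036,-0.03,-0.009],
    [-0.036,-0.03,-0.009],
    [-0.036,-0.03,-0.009],
    [-0.036,-0.03,-0.009],
    [-0.036,-0.03,-0.009],
  ],
  twist=[
    [0,0,0],
    [0,0,0],
    [0,0,0],
    [0,0,0],
    [0,0,0],
    [0,0,0],
    [0,0,0],
    [0,0,0],
  ],
  gripper=[0,0,0,0,0,0,0,0],
)

```text
time: 1.1
ee_pos: [0.3701, 0.2046, 0.2968]
tcp_rot: [-180.0, -0.0, 162.0]
wrist_force: [0.9, 0.6, -0.4]
opening: 0.0003
grasp_force: 0.0
```

Request:
send_rows(
  linear=[
    [-0.036,-0.03,0],
    [-0.036,-0.03,0],
    [-0.036,-0.03,0],
    [-0.036,-0.03,0],
    [-0.036,-0.03,0],
    [-0.036,-0.03,0],
    [-0.036,-0.03,0],
    [-0.036,-0.03,0],
  ],
  twist=[
    [0,0,0],
    [0,0,0],
    [0,0,0],
    [0,0,0],
    [0,0,0],
    [0,0,0],
    [0,0,0],
    [0,0,0],
  ],
  gripper=[0,0,0,0,0,0,0,0],
)

```text
time: 2.1
ee_pos: [0.5701, -0.1127, 0.2963]
tcp_rot: [180.0, -0.0, 162.0]
wrist_force: [0.2, 0.8, 0.5]
opening: -0.0001
grasp_force: 0.0
```

Request:
send_rows(
  linear=[
    [0,0,0],
    [0,0,0],
    [0,0,0],
    [0,0,0],
    [0,0,0],
    [0,0,0],
    [0,0,0],
    [0,0,0],
  ],
  twist=[
    [0,0,0.983],
    [0,0,0.983],
    [0,0,0.983],
    [0,0,0.983],
    [0,0,0.983],
    [0,0,0.983],
    [0,0,0.983],
    [0,0,0.983],
  ],
  gripper=[0,0,0,0,0,0,0,0],
)

```text
time: 3.1
ee_pos: [0.5694, -0.1112, 0.2962]
tcp_rot: [-180.0, -0.0, 83.1]
wrist_force: [-0.2, 0.4, -0.3]
opening: -0.0001
grasp_force: 0.0
```

```bash
python3 - <<'E'
from h import *
import cv2
o=bot.get_obs(); print({k:np.round(o[k],3) for k in('time','q','ee_pos','tcp_rot','wrist_force','opening')})
cv2.imwrite("pics/w1.png",camera("wrist")[:,:,::-1])
E
```

```text
{'time': np.float64(3.1), 'q': array([-1.10510e+01,  1.18140e+01,  2.58590e+01,  1.04094e+02,
       -2.00000e-03,  8.58920e+01]), 'ee_pos': array([ 0.569, -0.111,  0.296]), 'tcp_rot': array([-1.79952e+02, -1.00000e-03,  8.30560e+01]), 'wrist_force': array([-0.173,  0.44 , -0.336]), 'opening': np.float64(-0.0)}
```

View pics/w1.png

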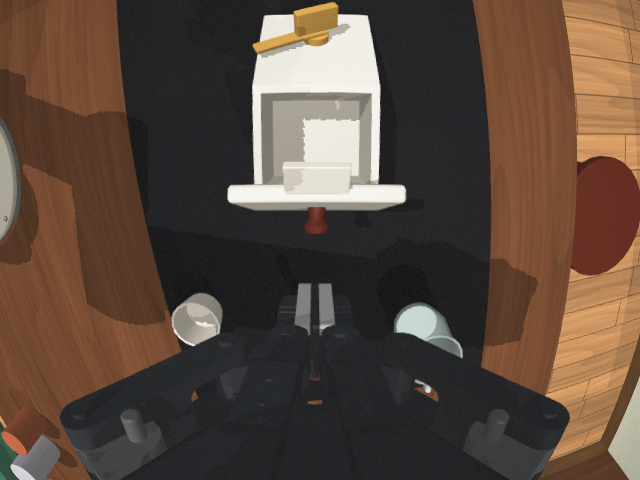

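Wrist view: the lid's top edge runs (228–406, 185–200), knob at (316,220), latch at (315,25), and the shut fingertips at (315,285), behind the lid. I'll check the lid model against this.

```bash
cat >> h.py <<'E'
def projw(P,o):
    c=get_calibration("wrist"); T=np.eye(4); T[:3,:3]=R.from_euler('xyz',o['tcp_rot'],degrees=True).as_matrix(); T[:3,3]=o['ee_pos']
    M=np.linalg.inv(T@c['hand_eye']); p=np.atleast_2d(P)@M[:3,:3].T+M[:3,3]
    h=np.hypot(p[:,0],p[:,1]); th=np.arctan2(h,p[:,2]); return np.c_[c['cx']+c['fx']*th*p[:,0]/h,c['cy']+c['fx']*th*p[:,1]/h]
E
python3 - <<'E'
from h import *
v=np.load("c.npy");o=bot.get_obs()
for q in(1.2,1.3,1.4,1.5):
    print(q,projw(world(v[:3],[lidp(q,.099,.057,.0),lidp(q,.099,.057,.012),lidp(q,.099,-.057,.012),lidp(q,.042,0,.033)]),o).round().tolist())
n=np.array([-.643,0,.766])
print(projw(world(v[:3],[np.array([-.055,0,.059])+.038*n,[-.004,.055,.101],[-.004,-.055,.101],[-.092,0.055,.027]]),o).round())
E
```

```text
1.2 [[407.0, 168.0], [408.0, 187.0], [227.0, 189.0], [318.0, 230.0]]
1.3 [[408.0, 184.0], [408.0, 203.0], [227.0, 205.0], [318.0, 236.0]]
1.4 [[408.0, 199.0], [408.0, 218.0], [228.0, 220.0], [318.0, 241.0]]
1.5 [[408.0, 215.0], [407.0, 233.0], [229.0, 236.0], [318.0, 245.0]]
[[315.   7.]
 [380.  85.]
 [252.  87.]
 [366.  15.]]
```

Request:
send_rows(
  linear=[
    [0,0,0.019],
    [0,0,0.019],
    [0,0,0.019],
    [0,0,0.019],
    [0.006,0,0],
    [0.006,0,0],
    [0.006,0,0.001],
    [0.006,0,0.002],
  ],
  twist=[
    [0,0,0],
    [0,0,0],
    [0,0,0],
    [0,0,0],
    [0,0,0],
    [0,0,0],
    [0,0,0],
    [0,0,0],
  ],
  gripper=[0,0,0,0,0,0,0,0],
)

```text
time: 4.15
ee_pos: [0.5726, -0.0869, 0.2182]
tcp_rot: [179.9, 0.0, 83.4]
wrist_force: [-0.2, 0.4, 0.4]
opening: -0.0001
grasp_force: 0.0
```

Request:
send_rows(
  linear=[
    [0.006,0,0.002],
    [0.006,0,0.002],
    [0.006,0,0.003],
    [0.006,0,0.003],
    [0.005,0,0.004],
    [0.005,0,0.004],
    [0.005,0,0.0045],
    [0.004,0,0.0045],
  ],
  twist=[
    [0,0,0],
    [0,0,0],
    [0,0,0],
    [0,0,0],
    [0,0,0],
    [0,0,0],
    [0,0,0],
    [0,0,0],
  ],
  gripper=[0,0,0,0,0,0,0,0],
)

```text
time: 5.15
ee_pos: [0.5784, -0.0411, 0.1949]
tcp_rot: [179.6, -0.4, 83.5]
wrist_force: [-4.2, 20.5, 29.6]
opening: -0.0
grasp_force: 14.6
```

```bash
python3 - <<'E'
from h import *
import cv2
o=bot.get_obs(); print({k:np.round(o[k],3) for k in('time','q','ee_pos','wrist_force','torque')})
t=cv2.resize(camera("top")[190:290,290:410,::-1],(400,334)); s=cv2.resize(camera("side")[180:300,295:395,::-1],(300,360))
w=cv2.resize(camera("wrist")[0:360,140:500,::-1],(334,334))
z=np.zeros((360,800,3),np.uint8); z=np.zeros((600,800,3),np.uint8)
z[:266,:320]=cv2.resize(t,(320,266)); z[:334,466:]=w; z[270:570,:250]=cv2.resize(s,(250,300))
cv2.imwrite("pics/c2.png",z)
E
```

```text
{'time': np.float64(5.15), 'q': array([-4.258,  8.188, 10.275, 91.712,  0.377, 92.228]), 'ee_pos': array([ 0.578, -0.041,  0.195]), 'wrist_force': array([-4.177, 20.478, 29.583]), 'torque': array([4.185, 0.724, 0.046])}
```

View pics/c2.png

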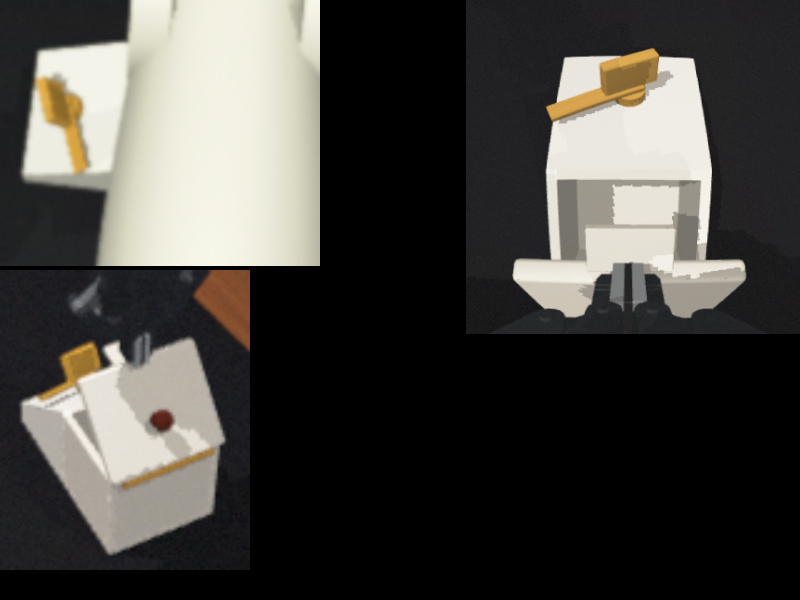

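The wrist view shows the fingertips have slid onto the lid's front edge and lip instead of staying behind it. I'll lift off, go back and re-approach deeper.

Request:
send_rows(
  linear=[
    [0.004,0,-0.008],
    [0,0,-0.015],
    [0,0,-0.02],
    [0,0,-0.02],
    [-0.02,0,-0.01],
    [-0.03,0,0],
    [-0.03,0,0],
    [-0.01,0,0],
  ],
  twist=[
    [0,0,0],
    [0,0,0],
    [0,0,0],
    [0,0,0],
    [0,0,0],
    [0,0,0],
    [0,0,0],
    [0,0,0],
  ],
  gripper=[0,0,0,0,0,0,0,0],
)

```text
time: 6.3
ee_pos: [0.5668, -0.1324, 0.2634]
tcp_rot: [-180.0, 0.0, 83.2]
wrist_force: [-0.8, 0.8, -0.4]
opening: 0.0002
grasp_force: 0.0
```

```bash
python3 - <<'E'
from h import *
import cv2
v=np.load("c.npy");o=bot.get_obs(); print({k:np.round(o[k],3) for k in('time','ee_pos','wrist_force','tcp_rot')})
w=camera("wrist")[:,:,::-1].copy()
for q in (.8,.9,1.,1.1,1.2):
    p=projw(world(v[:3],[lidp(q,.099,.057,.012),lidp(q,.099,-.057,.012)]),o); print(q,p.round().tolist())
cv2.imwrite("pics/w2.png",w)
E
```

```text
{'time': np.float64(6.3), 'ee_pos': array([ 0.567, -0.132,  0.263]), 'wrist_force': array([-0.783,  0.822, -0.405]), 'tcp_rot': array([-1.79953e+02,  1.70000e-02,  8.32460e+01])}
0.8 [[419.0, 95.0], [219.0, 95.0]]
0.9 [[421.0, 109.0], [217.0, 108.0]]
1.0 [[423.0, 124.0], [215.0, 124.0]]
1.1 [[425.0, 141.0], [213.0, 141.0]]
1.2 [[426.0, 159.0], [213.0, 158.0]]
```

View pics/w2.png

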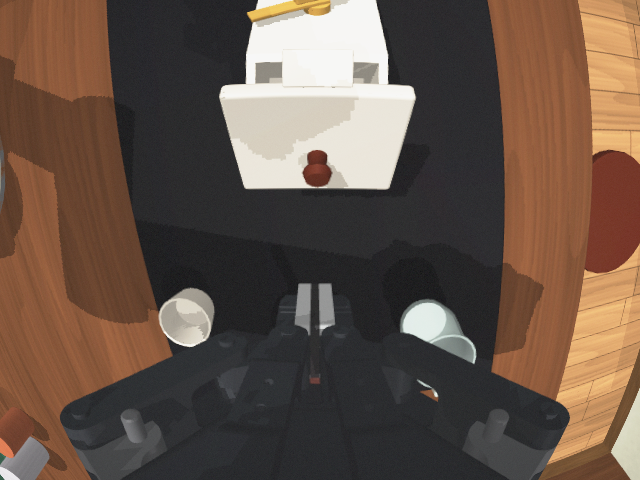

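```bash
python3 - <<'E'
from h import *
o=bot.get_obs(); Rt=R.from_euler('xyz',o['tcp_rot'],degrees=True)
for x in(-.011,0,.011):
  for z in(-.02,0,.014,.03): print(x,z,projw(Rt.apply([[x,-.008,z],[x,.008,z]])+o['ee_pos'],o).round(1).tolist())
v=np.load("c.npy")
for q in(.75,.8,.85): print(q,projw(world(v[:3],[lidp(q,.099,.057,.0),lidp(q,.099,.057,.012),lidp(q,0,.057,.012),lidp(q,.042,0,.033)]),o).round().tolist())
E
```

```text
-0.011 -0.02 [[297.6, 343.5], [336.9, 343.4]]
-0.011 0 [[299.3, 319.6], [334.5, 319.6]]
-0.011 0.014 [[300.3, 305.6], [333.1, 305.6]]
-0.011 0.03 [[301.4, 291.8], [331.6, 291.8]]
0 -0.02 [[297.0, 320.3], [337.6, 320.2]]
0 0 [[298.9, 298.1], [335.0, 298.1]]
0 0.014 [[300.0, 285.2], [333.5, 285.2]]
0 0.03 [[301.1, 272.6], [332.0, 272.6]]
0.011 -0.02 [[296.5, 295.3], [338.4, 295.3]]
0.011 0 [[298.5, 275.2], [335.6, 275.2]]
0.011 0.014 [[299.7, 263.7], [333.9, 263.7]]
0.011 0.03 [[300.8, 252.5], [332.4, 252.5]]
0.75 [[413.0, 77.0], [417.0, 89.0], [391.0, 191.0], [319.0, 176.0]]
0.8 [[415.0, 82.0], [419.0, 95.0], [391.0, 191.0], [319.0, 181.0]]
0.85 [[416.0, 87.0], [420.0, 101.0], [391.0, 192.0], [319.0, 185.0]]
```

Request:
send_rows(
  linear=[
    [0.018,0,0],
    [0.018,0,0],
    [0.018,0,0],
    [0.017,0,0],
    [0,0,0.018],
    [0,0,0.018],
    [0,0,0.015],
    [0,0,0.005],
  ],
  twist=[
    [0,0,0],
    [0,0,0],
    [0,0,0],
    [0,0,0],
    [0,0,0],
    [0,0,0],
    [0,0,0],
    [0,0,0],
  ],
  gripper=[0,0,0,0,0,0,0,0],
)

```text
time: 7.35
ee_pos: [0.5752, -0.059, 0.2067]
tcp_rot: [-179.9, 0.0, 83.4]
wrist_force: [-0.4, -0.1, 1.0]
opening: -0.0
grasp_force: 0.0
```

Request:
send_rows(
  linear=[
    [0,0,0.005],
    [0,0,0.005],
  ],
  twist=[
    [0,0,0],
    [0,0,0],
  ],
  gripper=[0,0],
)

```text
time: 7.6
ee_pos: [0.5757, -0.0596, 0.1979]
tcp_rot: [180.0, -0.0, 83.4]
wrist_force: [-0.5, -0.2, -1.1]
opening: -0.0002
grasp_force: 0.0
```

Request:
send_rows(
  linear=[
    [0,0,0.005],
    [0,0,0.005],
  ],
  twist=[
    [0,0,0],
    [0,0,0],
  ],
  gripper=[0,0],
)

```text
time: 7.85
ee_pos: [0.5755, -0.0596, 0.1875]
tcp_rot: [180.0, -0.0, 83.4]
wrist_force: [-1.2, 0.4, 0.3]
opening: -0.0001
grasp_force: 0.0
```

Request:
send_rows(
  linear=[
    [0,0,0.005],
    [0,0,0.005],
  ],
  twist=[
    [0,0,0],
    [0,0,0],
  ],
  gripper=[0,0],
)

```text
time: 8.1
ee_pos: [0.5756, -0.0596, 0.1776]
tcp_rot: [180.0, 0.0, 83.4]
wrist_force: [-0.9, -0.1, 2.9]
opening: -0.0001
grasp_force: 0.8
```

```bash
python3 - <<'E'
from h import *
import cv2
o=bot.get_obs(); print({k:np.round(o[k],3) for k in('time','ee_pos','wrist_force','tcp_rot')})
w=camera("wrist")[:360,120:520,::-1]; s=cv2.resize(camera("side")[190:290,300:400,::-1],(360,360),interpolation=2)
cv2.imwrite("pics/c3.png",np.hstack([w,s]))
v=np.load("c.npy")
for q in(.5,.6,.7,.8): print(q,projw(world(v[:3],[lidp(q,.099,.057,.012),lidp(q,.099,-.057,.012)]),o).round().tolist())
E
```

```text
{'time': np.float64(8.1), 'ee_pos': array([ 0.576, -0.06 ,  0.178]), 'wrist_force': array([-0.895, -0.146,  2.941]), 'tcp_rot': array([1.7997e+02, 4.0000e-03, 8.3376e+01])}
0.5 [[455.0, 208.0], [185.0, 208.0]]
0.6 [[460.0, 227.0], [180.0, 227.0]]
0.7 [[464.0, 249.0], [176.0, 249.0]]
0.8 [[468.0, 273.0], [172.0, 273.0]]
```

View pics/c3.png

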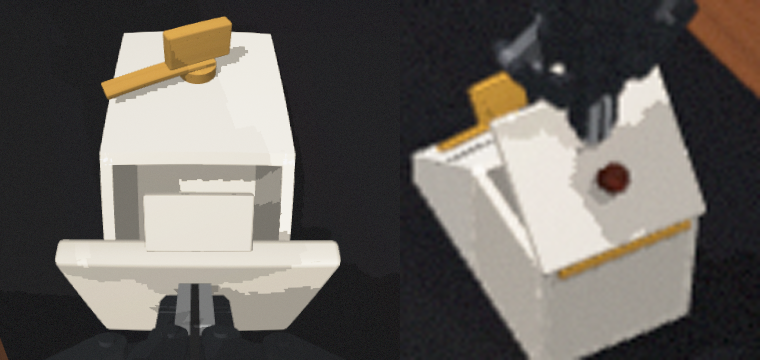

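Request:
send_rows(
  linear=[
    [0.004,0,0.004],
    [0.004,0,0.0045],
    [0.0035,0,0.005],
    [0.0035,0,0.005],
    [0.003,0,0.005],
    [0.003,0,0.0055],
    [0.002,0,0.0055],
    [0.002,0,0.0055],
  ],
  twist=[
    [0,0,0],
    [0,0,0],
    [0,0,0],
    [0,0,0],
    [0,0,0],
    [0,0,0],
    [0,0,0],
    [0,0,0],
  ],
  gripper=[0,0,0,0,0,0,0,0],
)

```text
time: 9.2
ee_pos: [0.5783, -0.0346, 0.1373]
tcp_rot: [-180.0, -0.0, 83.4]
wrist_force: [-0.3, 0.6, 0.9]
opening: -0.0001
grasp_force: 0.7
```

Request:
send_rows(
  linear=[
    [0.001,0,0.004],
    [0.001,0,0.003],
    [0,0,0.002],
  ],
  twist=[
    [0,0,0],
    [0,0,0],
    [0,0,0],
  ],
  gripper=[0,0,0],
)

```text
time: 9.57
ee_pos: [0.5785, -0.0327, 0.1285]
tcp_rot: [-180.0, -0.0, 83.4]
wrist_force: [0.5, 1.1, 1.6]
opening: -0.0001
grasp_force: 0.6
```

Request:
send_rows(
  linear=[
    [0,0,0.002],
    [0,0,0.002],
  ],
  twist=[
    [0,0,0],
    [0,0,0],
  ],
  gripper=[0,0],
)

```text
time: 9.82
ee_pos: [0.5787, -0.0327, 0.1262]
tcp_rot: [179.9, -0.0, 83.4]
wrist_force: [-7.7, 1.6, 20.0]
opening: 0.0005
grasp_force: 10.2
```

```bash
cat >> h.py <<'E'
v=np.load("c.npy"); Rc=R.from_euler('z',v[2])
n=np.array([-np.sin(np.radians(40)),0,np.cos(np.radians(40))]); u=np.array([n[2],0,-n[0]])
def gpose(q,h):
    t=np.cos(1.3-q)*u-np.sin(1.3-q)*np.array([0,1,0]); z=-n; y=np.cross(z,t)
    return world(v[:3],np.array([-.055,0,.059])+h*n)[0],Rc*R.from_matrix(np.c_[t,y,z])
def delta(p,Rg):
    o=bot.get_obs(); Rt=R.from_euler('xyz',o['tcp_rot'],degrees=True)
    print("lin",Rt.inv().apply(p-o['ee_pos']).round(4),"twist10",(np.degrees((Rt.inv()*Rg).as_rotvec())/10).round(3))
E
python3 - <<'E'
from h import *
p,Rg=gpose(0,.13); print(p,Rg.as_euler('xyz',degrees=True)); delta(p,Rg)
E
```

```text
[0.59932767 0.13265971 0.17858578] [-141.04372214   -9.90092084 -174.64506589]
lin [ 0.1667  0.0015 -0.0523] twist10 [  3.672  -2.777 -10.066]
```

Request:
send_rows(
  linear=[
    [0,0,-0.01],
    [0,0,-0.02],
    [0,0,-0.03],
    [0,0,-0.03],
    [0,0,0],
    [0,0,0],
  ],
  twist=[
    [0,0,0],
    [0,0,0],
    [0,0,0],
    [0,0,0],
    [0,0,0],
    [0,0,0],
  ],
  gripper=[0,0,0,0,50,50],
)

```text
time: 10.58
ee_pos: [0.5785, -0.0328, 0.214]
tcp_rot: [-180.0, 0.0, 83.4]
wrist_force: [0.1, -0.0, -0.2]
opening: 0.0355
grasp_force: 0.0
```

Request:
send_rows(
  linear=[
    [0.042,0,0],
    [0.042,0,0],
    [0.042,0,0],
    [0.041,0.001,0],
    [0,0,0],
    [0,0,0],
    [0,0,0],
    [0,0,0],
  ],
  twist=[
    [0,0,0],
    [0,0,0],
    [0,0,0],
    [0,0,0],
    [0.306,-0.231,-0.839],
    [0.306,-0.231,-0.839],
    [0.306,-0.231,-0.839],
    [0.306,-0.231,-0.839],
  ],
  gripper=[50,50,50,50,50,50,50,50],
)

```text
time: 11.58
ee_pos: [0.5986, 0.1328, 0.2132]
tcp_rot: [-165.5, 5.1, 118.1]
wrist_force: [0.5, -0.0, -0.2]
opening: 0.0429
grasp_force: 0.0
```

Request:
send_rows(
  linear=[
    [0,0,0],
    [0,0,0],
    [0,0,0],
    [0,0,0],
    [0,0,0],
    [0,0,0],
    [0,0,0],
    [0,0,0],
  ],
  twist=[
    [0.306,-0.231,-0.839],
    [0.306,-0.231,-0.839],
    [0.306,-0.231,-0.839],
    [0.306,-0.231,-0.839],
    [0.306,-0.231,-0.839],
    [0.306,-0.231,-0.839],
    [0.306,-0.231,-0.839],
    [0.306,-0.231,-0.839],
  ],
  gripper=[50,50,50,50,50,50,50,50],
)

```text
time: 12.58
ee_pos: [0.5987, 0.133, 0.213]
tcp_rot: [-141.0, -10.3, -174.4]
wrist_force: [0.0, 0.0, -1.0]
opening: 0.0428
grasp_force: 0.0
```

```bash
python3 - <<'E'
from h import *
import cv2
o=bot.get_obs(); print({k:np.round(o[k],3) for k in('time','q','ee_pos','wrist_force','tcp_rot')})
p,Rg=gpose(0,.13); delta(p,Rg)
cv2.imwrite("pics/w4.png",camera("wrist")[:,:,::-1])
P=np.array([-.055,0,.059]); t=gpose(0,0)
T=np.cos(1.3)*u-np.sin(1.3)*np.array([0,1,0])
print("tip,fin ends top",projw(world(v[:3],[P+.062*T+.012*n,P+.021*T+.038*n,P-.021*T+.038*n]),o).round().tolist())
for q in(0,.05,.1): print(q,projw(world(v[:3],[lidp(q,.099,.057,.012),lidp(q,.099,-.057,.012),lidp(q,.099,-.057,0),lidp(q,.042,0,.033)]),o).round().tolist())
print("boxridge",projw(world(v[:3],[[-.004,-.055,.101],[-.004,.055,.101]]),o).round().tolist())
E
```

```text
{'time': np.float64(12.575), 'q': array([ 27.241,  35.513,  38.647, 118.416, -32.298,  25.404]), 'ee_pos': array([0.599, 0.133, 0.213]), 'wrist_force': array([ 0.017,  0.036, -1.045]), 'tcp_rot': array([-140.968,  -10.284, -174.384])}
lin [-0.0067  0.021   0.0265] twist10 [-0.012 -0.014  0.044]
tip,fin ends top [[340.0, 152.0], [342.0, 209.0], [340.0, 263.0]]
0 [[238.0, 265.0], [270.0, 135.0], [280.0, 138.0], [196.0, 182.0]]
0.05 [[233.0, 265.0], [265.0, 134.0], [276.0, 137.0], [193.0, 181.0]]
0.1 [[228.0, 265.0], [260.0, 133.0], [271.0, 136.0], [190.0, 180.0]]
boxridge [[280.0, 140.0], [248.0, 262.0]]
```

View pics/w4.png

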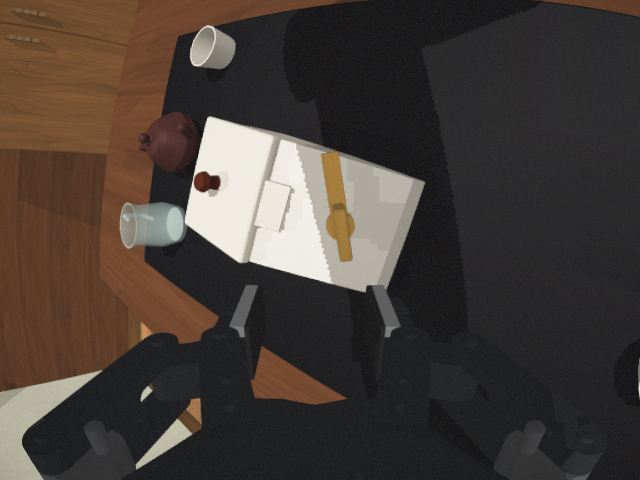

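```bash
python3 - <<'E'
from h import *
o=bot.get_obs(); Rt=R.from_euler('xyz',o['tcp_rot'],degrees=True)
y=o['opening']/2
for x in(-.011,0,.011):
  for z in(-.04,-.02,-.01,0,.01): print(x,z,projw(Rt.apply([[x,-y,z],[x,y,z]])+o['ee_pos'],o).round(1).tolist())
delta(*gpose(.14,.08))
E
```

```text
-0.011 -0.04 [[252.9, 371.7], [369.0, 372.0]]
-0.011 -0.02 [[259.8, 342.6], [362.8, 342.8]]
-0.011 -0.01 [[262.8, 330.3], [360.2, 330.4]]
-0.011 0 [[265.5, 319.1], [357.8, 319.3]]
-0.011 0.01 [[267.9, 309.1], [355.7, 309.2]]
0 -0.04 [[250.4, 347.2], [371.2, 347.4]]
0 -0.02 [[258.0, 319.6], [364.4, 319.8]]
0 -0.01 [[261.3, 308.1], [361.6, 308.2]]
0 0 [[264.2, 297.8], [359.0, 297.9]]
0 0.01 [[266.8, 288.5], [356.7, 288.6]]
0.011 -0.04 [[247.9, 320.3], [373.4, 320.5]]
0.011 -0.02 [[256.3, 294.9], [366.0, 295.0]]
0.011 -0.01 [[259.8, 284.4], [362.9, 284.5]]
0.011 0 [[262.9, 275.1], [360.1, 275.2]]
0.011 0.01 [[265.7, 266.8], [357.6, 266.9]]
lin [-0.0072  0.0203  0.0767] twist10 [-0.027 -0.005 -0.711]
```

Request:
send_rows(
  linear=[
    [-0.0072,0.0203,0.02],
    [0,0,0.03],
    [0,0,0.0267],
    [0,0,0.01],
    [0,0,0.01],
    [0,0,0.01],
    [0,0,0.01],
  ],
  twist=[
    [0,0,-0.7],
    [0,0,0],
    [0,0,0],
    [0,0,0],
    [0,0,0],
    [0,0,0],
    [0,0,0],
  ],
  gripper=[50,50,50,50,50,50,50],
)

```text
time: 13.5
ee_pos: [0.5935, 0.0747, 0.1112]
tcp_rot: [-142.3, -14.3, -169.0]
wrist_force: [0.5, 0.2, -0.1]
opening: 0.0427
grasp_force: 0.0
```

```bash
python3 - <<'E'
from h import *
import cv2
o=bot.get_obs(); print({k:np.round(o[k],3) for k in('time','q','ee_pos','wrist_force','tcp_rot')})
delta(*gpose(.14,.01))
w=camera("wrist")[60:460,120:520,::-1]; s=cv2.resize(camera("side")[190:290,290:390,::-1],(400,400),interpolation=2)
cv2.imwrite("pics/c5.png",np.hstack([w,s]))
E
```

```text
{'time': np.float64(13.5), 'q': array([ 22.954,  29.514,  19.174, 102.22 , -33.91 ,  14.006]), 'ee_pos': array([0.593, 0.075, 0.111]), 'wrist_force': array([ 0.513,  0.181, -0.113]), 'tcp_rot': array([-142.282,  -14.334, -169.011])}
lin [0.0003 0.0016 0.0309] twist10 [ 0.006 -0.005 -0.095]
```

View pics/c5.png

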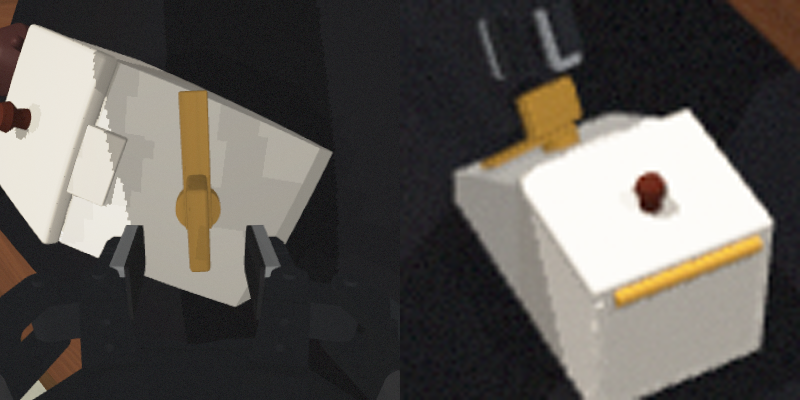

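Request:
send_rows(
  linear=[
    [0,0.001,0.01],
    [0,0,0.01],
    [0,0,0.006],
    [0,0,0.005],
    [0,0,0],
  ],
  twist=[
    [0,0,0],
    [0,0,0],
    [0,0,0],
    [0,0,0],
    [0,0,0],
  ],
  gripper=[50,50,50,50,50],
)

```text
time: 14.22
ee_pos: [0.5905, 0.0555, 0.0869]
tcp_rot: [-142.3, -14.4, -169.0]
wrist_force: [-0.4, -0.6, 0.0]
opening: 0.0432
grasp_force: 0.0
```

Request:
send_rows(
  linear=[
    [0,0,0],
    [0,0,0],
    [0,0,0],
    [0,0,0],
    [0,0,0],
  ],
  twist=[
    [0,0,0],
    [0,0,0],
    [0,0,0],
    [0,0,0],
    [0,0,0],
  ],
  gripper=[0,0,0,0,0],
  grip_force=30,
)

```text
time: 14.85
ee_pos: [0.5907, 0.0564, 0.087]
tcp_rot: [-142.3, -14.3, -169.0]
wrist_force: [0.5, 6.5, -0.8]
opening: 0.0091
grasp_force: 33.3
```

Request:
send_rows(
  linear=[
    [0,0,0],
    [0,0,0],
    [0,0,0],
    [0,0,0],
    [0,0,0],
    [0,0,0],
    [0,0,0],
    [0,0,0],
  ],
  twist=[
    [0,0,-0.7],
    [0,0,-0.8],
    [0,0,-0.8],
    [0,0,-0.8],
    [0,0,-0.8],
    [0,0,-0.8],
    [0,0,-0.8],
    [0,0,0],
  ],
  gripper=[0,0,0,0,0,0,0,0],
)

```text
time: 15.85
ee_pos: [0.5909, 0.0563, 0.0871]
tcp_rot: [-169.9, -38.8, -112.5]
wrist_force: [0.3, 4.6, -0.4]
opening: 0.0091
grasp_force: 33.2
```

```bash
python3 - <<'E'
from h import *
o=bot.get_obs(); print({k:np.round(o[k],3) for k in('time','q','ee_pos','wrist_force','torque','grasp_force')})
delta(*gpose(1.3,.01))
print("torque about n",Rc.apply(n)@o['torque'])
E
```

```text
{'time': np.float64(15.85), 'q': array([ 21.564,  28.303,  14.911,  98.252, -34.409, -42.696]), 'ee_pos': array([0.591, 0.056, 0.087]), 'wrist_force': array([ 0.289,  4.634, -0.392]), 'torque': array([ 1.394, -0.207,  0.161]), 'grasp_force': np.float64(33.21)}
lin [0.0001 0.0005 0.0006] twist10 [ 0.006  0.007 -1.229]
torque about n 0.09519452052674138
```

12.3° remain to the stop by the model; going slightly past it.

Request:
send_rows(
  linear=[
    [0,0,0],
    [0,0,0],
    [0,0,0],
    [0,0,0],
  ],
  twist=[
    [0,0,-0.6],
    [0,0,-0.5],
    [0,0,-0.3],
    [0,0,0],
  ],
  gripper=[0,0,0,0],
)

```text
time: 16.35
ee_pos: [0.591, 0.0564, 0.0871]
tcp_rot: [178.6, -39.9, -94.6]
wrist_force: [0.3, 5.6, -0.9]
opening: 0.0093
grasp_force: 36.3
```

```bash
python3 - <<'E'
from h import *
o=bot.get_obs(); print({k:np.round(o[k],3) for k in('time','ee_pos','wrist_force','torque','grasp_force')})
delta(*gpose(1.3,.01))
print("torque about n",Rc.apply(n)@o['torque'])
E
```

```text
{'time': np.float64(16.35), 'ee_pos': array([0.591, 0.056, 0.087]), 'wrist_force': array([ 0.338,  5.566, -0.911]), 'torque': array([ 1.449, -0.545, -0.6  ]), 'grasp_force': np.float64(36.297)}
lin [0.     0.0005 0.0006] twist10 [0.006 0.009 0.157]
torque about n -0.6997875312002583
```

The torque about the pivot axis has jumped to 0.7 N m, so the latch is on its stop. Releasing and backing out.

Request:
send_rows(
  linear=[
    [0,0,0],
    [0,0,0],
    [0,0,0],
    [0,0,0],
    [0,0,-0.02],
    [0,0,-0.03],
    [0,0,-0.04],
    [0,0,-0.04],
  ],
  twist=[
    [0,0,0.1],
    [0,0,0],
    [0,0,0],
    [0,0,0],
    [0,0,0],
    [0,0,0],
    [0,0,0],
    [0,0,0],
  ],
  gripper=[50,50,50,50,50,50,50,50],
)

```text
time: 17.35
ee_pos: [0.6005, 0.1392, 0.1878]
tcp_rot: [179.4, -40.0, -95.9]
wrist_force: [0.2, 0.0, 0.1]
opening: 0.0426
grasp_force: 0.0
```

```bash
python3 - <<'E'
from h import *
import cv2
o=bot.get_obs(); print({k:np.round(o[k],3) for k in('time','ee_pos','wrist_force','opening')})
w=camera("wrist")[:,120:520,::-1]; s=cv2.resize(camera("side")[190:310,290:390,::-1],(400,480),interpolation=2)
cv2.imwrite("pics/c6.png",np.hstack([w,s]))
P=np.array([-.055,0,.059])
for q in(1.1,1.2,1.3):
    T=np.cos(1.3-q)*u-np.sin(1.3-q)*np.array([0,1,0]); print(q,(projw(world(v[:3],[P+.062*T+.012*n,P+.021*T+.038*n,P-.021*T+.038*n]),o)-[120,0]).round().tolist())
for q in(0,.05): print(q,(projw(world(v[:3],[lidp(q,.099,.057,.012),lidp(q,.099,-.057,.012)]),o)-[120,0]).round().tolist())
E
```

```text
{'time': np.float64(17.35), 'ee_pos': array([0.6  , 0.139, 0.188]), 'wrist_force': array([0.246, 0.016, 0.135]), 'opening': np.float64(0.043)}
1.1 [[211.0, 144.0], [199.0, 204.0], [187.0, 260.0]]
1.2 [[202.0, 143.0], [196.0, 203.0], [190.0, 260.0]]
1.3 [[194.0, 142.0], [193.0, 203.0], [193.0, 260.0]]
0 [[119.0, 127.0], [269.0, 129.0]]
0.05 [[118.0, 122.0], [270.0, 124.0]]
```

View pics/c6.png

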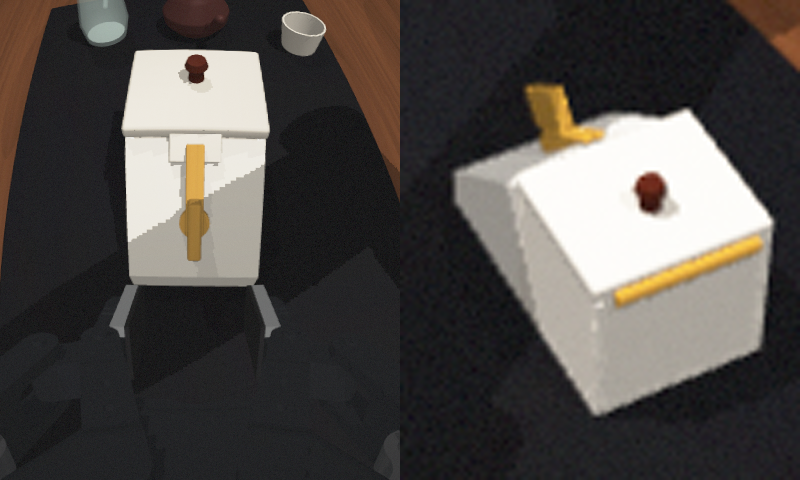

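The tongue tip at crop position (195,145) lies over the lip, straight up-slope. The lid edge at row ~131 is shut, and the gripper is clear of everything.

```bash
python3 -c "
from workcell import ticket
print(ticket.job_done())"
```

```text
the job is handed in; nothing more can be done
None
```

The lid is shut and the latch is turned to its stop with its tongue over the lip; the gripper is clear, no bystander was touched, and the job is handed in (about 17 s of the 51 s used; no verdict was returned). On the first try at the lid, the fingertips slid onto its front edge (about 36 N), so I backed off and pushed it down again from the outer face.

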